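# Take the hot lid off the glue pot with the lid lifter

### The job

Open the hot-melt pot on the packing bench: take the lid lifter out of its holder, hook it under the loop of the hot lid, lift the lid clear, set it down gently, fully seated, on the round lid rest, then unhook the lifter and hang it back in its holder. Keep the lid level to within about 5 degrees the whole time: its balance point is off the middle of the loop by an amount you cannot see, so feel for it with small lifts and move the hook along the loop before you lift it off. Lid and pot are hot, so touch them with the lifter only, never with the gripper, never press or jerk the lid hard (well under 20 N), and leave the other things on the bench where they are.

Things in the scene. Friction and masses are not known exactly. Their poses are not given: they have to be found in the camera images.
- lid: Loose steel lid, plate 196 mm across, 5 mm thick, 0.6 to 0.8 kg in all. Origin: centre of the plate's underside, z up; below it a plug 164 mm across, 10 mm deep. A heavy brass probe (down to 34 mm below the origin) is clamped under it, unseen, anywhere along its y axis: the balance point is at x = 0, y from -36 to +36 mm. Hooked off balance it tips on the pot's rim (94 mm radius), heavy side down.
- loop (a point): Middle of the lid's red rigid loop, on the bar's centre line, 36 mm above the lid's origin, axes as the lid's. Straight 10 mm round bar along y between two legs centred at y = +-55 mm (a hook has room from y = -45 to +45 mm); 26 mm clear height between plate and bar.
- pot: Fixed hot-melt pot: round dark steel pot 188 mm across on a grey heater base 210 x 210 x 30 mm. Origin: centre of its underside on the bench; the pot's rim is 110 mm above it, and the closed lid's origin lies at that height.
- rest: Fixed round aluminium lid rest, an open cup 198 mm across, 50 mm high, inner diameter 176 mm. Origin: centre of its underside. The seated lid has its plate on the rim, its plug inside (about 6 mm play all round) and its origin 50 mm above this origin; any yaw will do.
- lifter: Loose lid lifter, 0.16 kg, z up. Origin: underside of the hook's tongue, on the handle's axis. Tongue 8 mm wide (y), 6 mm thick (z 0 to 6), x = -20 to +17 mm; upturned lip at x = 11 to 17 mm up to z = 13 mm; post 10 x 8 mm at x = -20 to -10 mm up to z = 70 mm. The bar enters from +x and lies on the tongue between post and lip, under the axis. Collar 40 x 40 mm at z = 70 to 76 mm.
- lifter_grip (a point): Middle of the lifter's wooden handle, 24 x 24 mm, 72 mm tall, 112 mm above the lifter's origin; axes as the lifter's.
- holder: Fixed blue holder, open-topped box 84 (x) x 44 (y) x 85 mm high, inner opening 60 x 20 mm. Origin: centre of its underside on the bench. The lifter hangs in it, hook down, with its collar on the rim: lifter axis over the holder's centre, lifter origin 15 mm above the holder's, lifter x along the holder's x either way round.
- tape_roll: Bystander: brown roll of tape 84 mm across, 48 mm high, origin under its centre.
- marker: Bystander: black marker pen with red cap, 125 mm long, lying, origin at its underside.
- carton: Bystander: closed cardboard carton 150 x 200 x 120 mm, origin under its centre.
- mug: Bystander: white mug 80 mm across, 95 mm high, origin under its centre.
- calculator: Bystander: black calculator 140 x 75 x 14 mm, origin under its centre.
- tape_measure: Bystander: yellow tape measure 70 x 35 x 62 mm, origin under its centre.
- screwdriver: Bystander: screwdriver lying on the bench, origin at its underside.

How it is judged:
By the outcome, as a careful person would: the job done as asked, in the order asked, and still so for the second after the job is handed in, with the robot touching nothing.
It also fails if it takes over 72 s, if anything falls off the work surface, if the arm or the gripper's body presses on something with over 40 N, if the wrist force passes 120 N, or if a joint passes its speed limit or range.

### The arm

A 7-joint arm with a two-finger parallel gripper is mounted at the origin on the work surface. World frame = base frame: x ahead of the robot, y to its left, z up, the work surface at z = 0. Lengths are in m, angles in rad, forces in N, time in s.
With the tool pointing down it reaches from about 0.4 to 0.85 m from the base axis. Payload 10.4 kg.
Tool frame: the origin (TCP) lies at the very end of the fingers, on their centre line; the grasp point (between the pads) lies r.tcp_to_grasp behind it (r.tcp_to_grasp is the distance from the TCP to the grasp point, in m); z points along the fingers, y is the line along which they close (so a half turn about z gives the same grasp; the last joint's range is limited). The gripper opens to 87 mm and grips with 3 to 60 N. Pads are 19 mm wide; open, the fingers measure 117 mm over their backs; the gripper's body (75 mm by 190 mm) begins 51 mm behind the grasp point.
Start: joints at [1.169, 0.332, -0.065, 1.46, 0.022, 1.35, -0.088], TCP at [0.231, -0.581, 0.223] pointing down, gripper open.
Joint ranges: [-2.6, 2.6], [-0.5, 2.12], [-1.47, 1.34], [0.16, 2.42], [-1.27, 4.41], [0.06, 2.06], [-2.6, 2.6]. Speed limits (rad/s): [2.22, 2.22, 2.79, 2.79, 3.14, 3.14, 3.14].

### API

Orientations are given as a unit quaternion [x, y, z, w].
In Python, from bench import monitor, cams, ticket, r gives the robot as it stands.
- The arm moves only by the shell command python3 -m crank 'ROWS' [OPENING] [FORCE]. ROWS is a JSON object whose one key "steps" holds a list of rows, each a list of 2 entries, a list of its own where there are three numbers: the shift along the world's x, y, z in units of 25 mm (1.0 is 25 mm), then the turn, a rotation vector about the world's x, y, z in units of 5 degrees (1.0 is 5 degrees). In form: {"steps": [[[x, y, z], [ax, ay, az]], ...]}. A call has 1 to 10 rows; each row shifts and turns the commanded pose from where the row before left it; what a row does not reach is not made up. A row lasts 1/12 s, in which the tool goes at most 41.7 mm and 7.16 degrees, less where a joint would pass 70% of its speed; a pose out of reach is approached as far as the arm can. A call is refused whole if a number of a shift passes 1 or a number of a turn 1, either way. A call with a gripper value outside its range is refused whole. OPENING is the finger opening in mm, from 0 to 87, set as the call begins (- or left out, the last holds). The fingers move at their own pace and stop on an object; FORCE is the grip in N (left out, the last holds). Time passes only in rows, so rows that do not move let the fingers close. It gives the time, the measured TCP pose, the force, the opening and the grip force at its end, in the units of the state.
- monitor.read_state(): the state, without advancing time (a new reading comes with each control period).
- cams.camera(name): name is "scene" or "top" or "wrist"; returns a dict with "pixels" (420x560x3 uint8, blue, green, red), "z_map" (420x560 float32, m along the optical axis (not along the pixel's ray), 0 where there is no reading), "vfov" (degrees; the focal length in pixels is half the picture's height over the tangent of half this angle, whatever the lens; pixels are square), "cx", "cy" (the principal point, pixels), "T" (4x4, takes a point from camera to world coordinates). Camera axes: x right, y up, looking along -z (the intrinsics and any distortion apply to the point x, -y, -z); pixel columns grow to the right and rows downward; lengths in m; the calibration is good to about 2 mm. The wrist camera is an equidistant fisheye: a pixel r from the principal point sees the ray r / f radians off the axis. A picture is of the moment at which its call begins.
- ticket.close_job(): hands the job in; it is judged then, once.
The state is a dict: "time": time; "joint_positions": joint angles; "joint_vel": joint speeds; "joint_torque": joint torques, N m; "ee_pos": TCP position; "eef_rot": TCP orientation; "ft_force": force on the tool from outside, world axes, zero at the start; "torque": the same for the moment, N m; "width": finger opening in m; "grip_force": force on a finger pad.
Only numpy, scipy, OpenCV 4.12 (cv2) and the standard library are available. Lean on these libraries where they do the work, as an engineer would, in place of code of your own. Each camera call takes 0.05 s, during which the arm holds its last target. There are 200 camera calls.

## Working session

There is one attempt and no reset: what is moved stays moved. The work goes in short steps, Python scripts to look and compute and a shell command to move; the robot and the scene stay as the last step left them, time stands still between calls to the robot, and variables do not carry over. Pictures are saved under pics/ and viewed, at most 10 in all, crops included, and the job is handed in when it is done.

```bash
ls; mkdir -p pics; cat > h.py <<'E'
import numpy as np, cv2
from bench import monitor, cams, ticket, r
def grab(n):
    c=cams.camera(n); np.savez('%s.npz'%n,**c); return c
def load(n): return dict(np.load('%s.npz'%n))
def cloud(c):
    p=c['pixels']; h,w=p.shape[:2]; f=h/2/np.tan(np.radians(float(c['vfov']))/2)
    u,v=np.meshgrid(np.arange(w),np.arange(h)); z=c['z_map']
    P=np.stack([(u-c['cx'])/f*z,-(v-c['cy'])/f*z,-z],-1)
    return P@c['T'][:3,:3].T+c['T'][:3,3]
E
python3 - <<'E'
from h import *
for n in ['top','scene']:
    c=grab(n); cv2.imwrite(f'pics/{n}0.png',c['pixels']); print(n,c['vfov'],c['cx'],c['cy'],c['T'].round(3).tolist(), c.keys())
s=monitor.read_state(); print(s, r.tcp_to_grasp)
E
```

```text
pics
top 53.48989463310279 282.75324521681944 203.39978126205716 [[0.019, 0.988, -0.154, 0.368], [-0.999, 0.024, 0.027, -0.005], [0.031, 0.153, 0.988, 1.092], [0.0, 0.0, 0.0, 1.0]] dict_keys(['pixels', 'z_map', 'vfov', 'cx', 'cy', 'T'])
scene 50.00903821450452 275.54816952466746 219.70647784960738 [[0.853, -0.279, 0.44, 1.056], [0.522, 0.467, -0.714, -0.852], [-0.006, 0.839, 0.544, 0.744], [0.0, 0.0, 0.0, 1.0]] dict_keys(['pixels', 'z_map', 'vfov', 'cx', 'cy', 'T'])
{'time': 0.1, 'joint_positions': array([ 1.16939848,  0.332819  , -0.06468448,  1.46085785,  0.02158063,
        1.34990287, -0.08849908]), 'joint_vel': array([-0.00040181, -0.00045346, -0.00141592, -0.00054311, -0.00063447,
       -0.00142612, -0.0014956 ]), 'joint_torque': array([ 1.55733109e-03, -6.24542856e+01,  2.49670947e-02, -3.90714884e+01,
       -6.13512495e-02,  3.65955848e-02,  9.13859435e-05]), 'ee_pos': array([ 0.23099213, -0.58037135,  0.22182676]), 'eef_rot': array([ 9.82117256e-01,  1.88269161e-01, -1.43514016e-04, -6.30188588e-04]), 'ft_force': array([-0.75925922, -0.05237695, -0.0568575 ]), 'torque': array([ 0.01708428, -0.0254445 ,  0.03439219]), 'grip_force': 0.0, 'width': 0.087441733750709} 0.0187
```

View pics/top0.png

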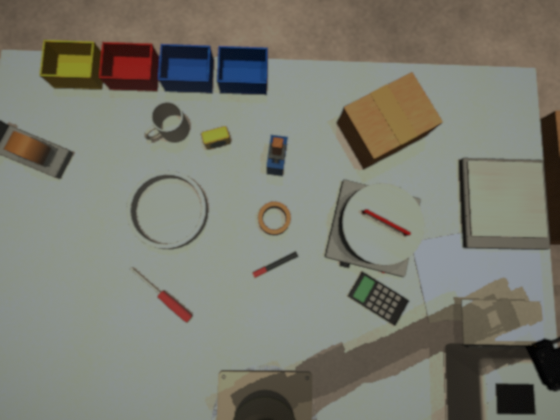

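View pics/scene0.png

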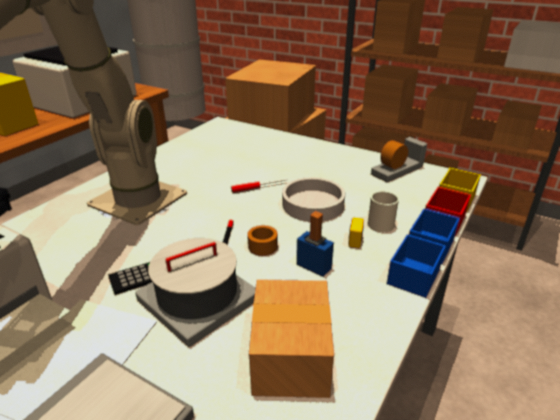

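The top view shows the lid at about (382,225) with its red loop from (362,211) to (410,234). The rest ring is at (169,210), and the holder with the lifter handle at (277,150). The scene view agrees: loop around (190,255), holder (315,252), handle (316,225), rest (314,198).

```bash
cat > m.py <<'E'
from h import *
def circ(p):
    A=np.c_[2*p,np.ones(len(p))]; s=np.linalg.lstsq(A,(p**2).sum(1),rcond=None)[0]; return s[:2],np.sqrt(s[2]+s[:2]@s[:2])
rois={'top':dict(loop=(355,203,418,243),holder=(262,128,292,180),rest=(122,165,215,255),lid=(325,175,432,280)),
 'scene':dict(loop=(160,238,222,275),holder=(290,205,338,275),rest=(275,172,352,225),lid=(140,235,245,290))}
for n in rois:
    c=load(n); X=cloud(c); hsv=cv2.cvtColor(c['pixels'],cv2.COLOR_BGR2HSV).astype(int); H,S,V=hsv[...,0],hsv[...,1],hsv[...,2]
    def sel(k,m):
        a,b,cc,d=rois[n][k]; M=np.zeros(H.shape,bool); M[b:d,a:cc]=1; return X[M&m&(c['z_map']>0)]
    red=((H<6)|(H>172))&(S>150)&(V>70)
    p=sel('loop',red); print(n,'loop z pct',np.percentile(p[:,2],[5,25,50,75,95]).round(4)); 
    p=p[p[:,2]>np.percentile(p[:,2],40)-.003] if n=='top' else p[p[:,2]>.140]
    rr=cv2.minAreaRect((p[:,:2]*1000).astype(np.float32)); print(' loop bar',rr)
    blue=(H>95)&(H<125)&(S>120)
    p=sel('holder',blue); z=p[:,2]; print(' holder z',np.percentile(z,[5,50,90,98]).round(4)); q=p[z>.078]; print(' rim',len(q),cv2.minAreaRect((q[:,:2]*1000).astype(np.float32)))
    br=(H>3)&(H<20)&(S>90)
    p=sel('holder',br); z=p[:,2]; print(' handle z',np.percentile(z,[5,50,90,98]).round(4)); q=p[z>.155]; print(' top',len(q),q.mean(0).round(4) if len(q) else '',cv2.minAreaRect((q[:,:2]*1000).astype(np.float32)) if len(q) else '')
    p=sel('rest',V>0); q=p[(p[:,2]>.044)&(p[:,2]<.056)]; print(' rest',len(q),np.median(q[:,2]).round(4),circ(q[:,:2]))
    p=sel('lid',V>0); q=p[(p[:,2]>.108)&(p[:,2]<.121)]; print(' lidplate',len(q),np.median(q[:,2]).round(4),cv2.minEnclosingCircle((q[:,:2]*1000).astype(np.float32)),q[:,:2].mean(0))
E
python3 m.py
```

```text
top loop z pct [0.1474 0.1493 0.1506 0.1519 0.153 ]
 loop bar ((477.9630432128906, -269.410400390625), (114.01842498779297, 7.583434104919434), 63.1601448059082)
 holder z [0.0804 0.0857 0.0878 0.0886]
 rim 103 ((652.9945678710938, -14.827564239501953), (36.083492279052734, 80.4643325805664), 83.83267974853516)
 handle z [0.1143 0.1618 0.1644 0.1656]
 top 103 [ 0.6537 -0.0147  0.1627] ((654.3453369140625, -14.455402374267578), (22.785400390625, 23.130290985107422), 1.1580673456192017)
 rest 1086 0.0501 (array([0.50951643, 0.25921732]), np.float64(0.09300399910558725))
 lidplate 4966 0.1152 ((478.6011657714844, -270.5882263183594), 98.21292114257812) [ 0.47673303 -0.26957872]
scene loop z pct [0.1249 0.1454 0.1485 0.1503 0.1517]
 loop bar ((480.20416259765625, -273.6436462402344), (114.9853744506836, 10.260658264160156), 62.79252624511719)
 holder z [0.0108 0.0538 0.0848 0.0869]
 rim 210 ((657.8189086914062, -20.64516830444336), (42.79095458984375, 81.49378967285156), 82.7331314086914)
 handle z [0.0398 0.1337 0.1629 0.1648]
 top 84 [ 0.6577 -0.0201  0.1614] ((656.6419677734375, -18.54977798461914), (25.870229721069336, 23.861299514770508), 83.79537963867188)
 rest 526 0.0497 (array([0.51255129, 0.25527239]), np.float64(0.0934764844391233))
 lidplate 3404 0.1154 ((478.828857421875, -271.6051330566406), 99.33429718017578) [ 0.48488088 -0.27951058]
```

```bash
python3 -m crank '{"steps":[[[0.74,0.98,0],[0,0,-0.25]],[[0.74,0.98,0],[0,0,-0.25]],[[0.74,0.98,0],[0,0,-0.25]],[[0.74,0.98,0],[0,0,-0.25]],[[0.74,0.98,0],[0,0,-0.25]],[[0.74,0.98,0],[0,0,-0.25]],[[0.74,0.98,0],[0,0,-0.25]],[[0.74,0.98,0],[0,0,-0.25]],[[0.74,0.98,0],[0,0,-0.25]],[[0.74,0.98,0],[0,0,-0.25]]]}' 60
python3 -m crank '{"steps":[[[0.74,0.98,0],[0,0,-0.25]],[[0.74,0.98,0],[0,0,-0.25]],[[0.74,0.98,0],[0,0,-0.25]],[[0.74,0.98,0],[0,0,-0.25]],[[0.74,0.98,0],[0,0,-0.25]],[[0.74,0.98,0],[0,0,-0.25]],[[0.74,0.98,0],[0,0,-0.25]],[[0.74,0.98,0],[0,0,-0.25]],[[0.74,0.98,0],[0,0,-0.25]],[[0.74,0.98,0],[0,0,-0.25]]]}'
python3 -m crank '{"steps":[[[0.74,0.98,0],[0,0,-0.25]],[[0.74,0.98,0],[0,0,-0.25]],[[0.68,0.94,0],[0,0,-0.2]],[[0,0,0],[0,0,0]]]}'
python3 - <<'E'
from h import *
from scipy.spatial.transform import Rotation as R
s=monitor.read_state(); print(s['time'],s['ee_pos'],R.from_quat(s['eef_rot']).as_matrix().round(3).tolist(),s['joint_positions'].round(2),s['ft_force'])
c=grab('wrist'); cv2.imwrite('pics/w1.png',c['pixels']); print(c['vfov'],c['cx'],c['cy'],c['T'].round(3).tolist())
E
```

```text
time: 0.93
ee_pos: [0.4167, -0.3343, 0.2224]
eef_rot: [0.997, 0.08, -0.0, -0.0]
ft_force: [0.7, -0.2, 0.2]
width: 0.0601
grip_force: 0.0
time: 1.77
ee_pos: [0.6017, -0.0895, 0.2222]
eef_rot: [1.0, -0.029, -0.0, 0.0]
ft_force: [0.4, -0.6, 0.1]
width: 0.0599
grip_force: 0.0
time: 2.1
ee_pos: [0.6565, -0.0112, 0.2214]
eef_rot: [0.998, -0.056, -0.001, -0.002]
ft_force: [-0.8, 2.0, 0.5]
width: 0.0598
grip_force: 0.0
2.1 [ 0.65650906 -0.01116473  0.22141235] [[0.994, -0.112, -0.001], [-0.112, -0.994, 0.004], [-0.001, -0.004, -1.0]] [ 0.26  0.44 -0.44  1.35  0.18  1.39 -1.85] [-0.84810009  1.96492636  0.46431092]
65.70646984690485 282.72642514843443 207.05559037522292 [[-0.113, 0.948, 0.299, 0.739], [-0.994, -0.107, -0.037, -0.022], [-0.003, -0.301, 0.954, 0.383], [0.0, 0.0, 0.0, 1.0]]
```

View pics/w1.png

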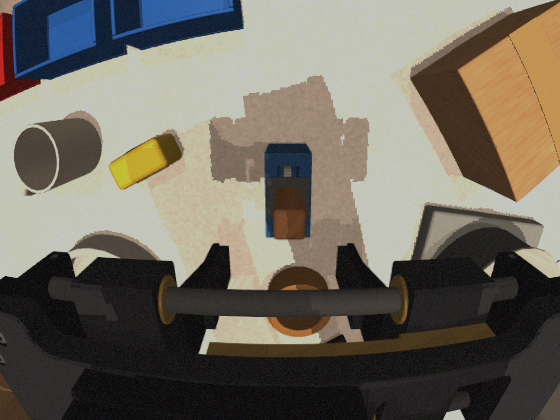

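The wrist view shows the handle top at about (289,220) and the collar and holder rim spanning (265–311,145–238). I'll measure those with the fisheye model.

```bash
cat >> h.py <<'E'
def wray(c,uv):
    f=210/np.tan(np.radians(float(c['vfov']))/2); d=np.atleast_2d(uv)-[c['cx'],c['cy']]
    rr=np.linalg.norm(d,axis=1)+1e-9; t=rr/f
    v=np.c_[np.sin(t)*d[:,0]/rr,-np.sin(t)*d[:,1]/rr,-np.cos(t)]
    return v@c['T'][:3,:3].T, v
def wcloud(c):
    h,w=c['z_map'].shape; u,v=np.meshgrid(np.arange(w),np.arange(h)); D,vc=wray(c,np.c_[u.ravel(),v.ravel()])
    return (c['T'][:3,3]+D*(c['z_map'].ravel()/-vc[:,2])[:,None]).reshape(h,w,3)
def wplane(c,uv,z):
    D,_=wray(c,uv); o=c['T'][:3,3]; return o+D*((z-o[2])/D[:,2])[:,None]
E
python3 - <<'E'
from h import *
c=grab('wrist'); X=wcloud(c); hsv=cv2.cvtColor(c['pixels'],cv2.COLOR_BGR2HSV).astype(int); H,S,V=hsv[...,0],hsv[...,1],hsv[...,2]
s=monitor.read_state(); print(s['time'],s['ee_pos'],s['ft_force'])
M=np.zeros(H.shape,bool); M[135:245,255:325]=1
for nm,m,lo,hi in [('holder rim',(H>95)&(H<125)&(S>110),.08,.092),('handle top',(H>3)&(H<20)&(S>90),.155,.172),('collar',(S<110),.086,.098)]:
    q=X[M&m&(X[...,2]>lo)&(X[...,2]<hi)]
    print(nm,len(q),np.median(q[:,2]).round(4),cv2.minAreaRect((q[:,:2]*1000).astype(np.float32)),q.mean(0).round(4))
q=X[160:180,280:296]; print((q[::3,8]*1000).round(0).tolist())
print(c['pixels'][160:180:3,288].tolist())
E
```

```text
2.2 [ 0.65518224 -0.01667133  0.22168527] [ 0.27664968 -0.16930996 -0.460375  ]
holder rim 1127 0.0846 ((655.3449096679688, -16.159420013427734), (42.71541213989258, 84.00310516357422), 83.69664764404297) [ 0.6755 -0.019   0.0846]
handle top 984 0.1623 ((655.737060546875, -15.686922073364258), (23.243497848510742, 22.871353149414062), 84.490234375) [ 0.6571 -0.0161  0.162 ]
collar 843 0.0907 ((647.01904296875, -15.078006744384766), (42.67566680908203, 57.004573822021484), 82.36663055419922) [ 0.6622 -0.0166  0.0906]
[[689.0, -23.0, 84.0], [686.0, -23.0, 84.0], [670.0, -22.0, 11.0], [667.0, -22.0, 11.0], [663.0, -22.0, 12.0], [660.0, -21.0, 12.0], [673.0, -21.0, 90.0]]
[[68, 47, 32], [69, 48, 33], [57, 48, 40], [61, 54, 50], [65, 62, 57], [66, 58, 55], [44, 46, 48]]
```

```bash
python3 -m crank '{"steps":[[[0,0,-0.9],[0,0,0]],[[0,0,-0.9],[0,0,0]],[[0,0,-0.9],[0,0,0]],[[0,0,-0.9],[0,0,0]],[[0,0,-0.9],[0,0,0]],[[0,0,0],[0,0,0]]]}'
python3 -m crank '{"steps":[[[0,0,0],[0,0,0]],[[0,0,0],[0,0,0]],[[0,0,0],[0,0,0]],[[0,0,0],[0,0,0]],[[0,0,0],[0,0,0]],[[0,0,0],[0,0,0]]]}' 0 40
python3 -m crank '{"steps":[[[0,0,0.3],[0,0,0]],[[0,0,0.9],[0,0,0]],[[0,0,0.9],[0,0,0]],[[0,0,0.9],[0,0,0]],[[0,0,0.9],[0,0,0]],[[0,0,0.9],[0,0,0]],[[0,0,0.9],[0,0,0]],[[0,0,0.9],[0,0,0]],[[0,0,0],[0,0,0]]]}'
python3 - <<'E'
from h import *
c=grab('scene'); cv2.imwrite('pics/s2.png',cv2.resize(c['pixels'][120:300,230:410],None,fx=3,fy=3))
c=grab('wrist');s=monitor.read_state(); print(s['time'],s['ee_pos'],s['ft_force'])
E
```

```text
time: 2.7
ee_pos: [0.652, -0.0202, 0.1052]
eef_rot: [0.998, -0.06, -0.004, 0.001]
ft_force: [-0.2, 0.7, 0.2]
width: 0.0596
grip_force: 0.0
time: 3.2
ee_pos: [0.6555, -0.0181, 0.1109]
eef_rot: [0.998, -0.059, 0.001, -0.0]
ft_force: [0.1, -0.6, 0.1]
width: 0.0279
grip_force: 0.3
time: 3.95
ee_pos: [0.6566, -0.0179, 0.2808]
eef_rot: [0.998, -0.059, 0.003, -0.0]
ft_force: [0.8, -0.5, -0.6]
width: 0.0238
grip_force: 40.0
4.05 [ 0.65537268 -0.01811036  0.27596922] [ 0.07618907 -0.05823122 -2.57368244]
```

View pics/s2.png

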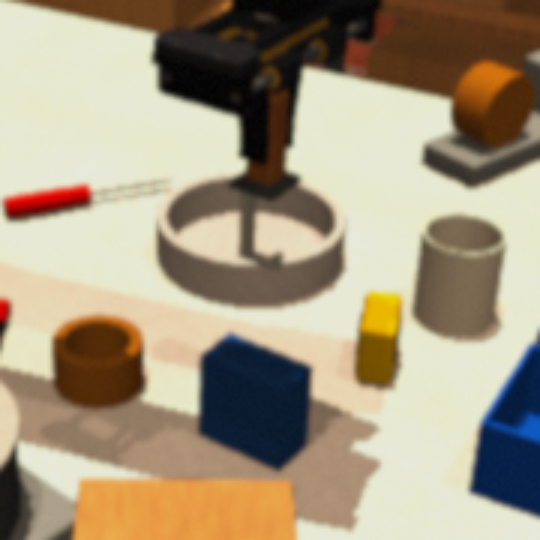

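The lifter is held, with its hook tip pointing toward world +x (crop (265,260)). Next I measure how it sits in the gripper.

```bash
python3 - <<'E'
from h import *
c=grab('scene'); X=cloud(c)
s=monitor.read_state(); print(s['time'],s['ee_pos'],s['eef_rot'].round(4),s['ft_force'],s['width'])
q=X[165:215,300:335].reshape(-1,3); a=np.radians(-6.4); ex=np.array([np.cos(a),np.sin(a)]); ey=np.array([-ex[1],ex[0]])
d=q[:,:2]-s['ee_pos'][:2]; L=np.c_[d@ex,d@ey,q[:,2]-s['ee_pos'][2]]*1000
k=(abs(L[:,0])<35)&(abs(L[:,1])<35)&(L[:,2]>-130)&(L[:,2]<20); L=L[k]
for z in range(-112,12,4):
    m=(L[:,2]>=z)&(L[:,2]<z+4)
    if m.sum(): print(z,m.sum(),L[m].min(0).round(0),L[m].max(0).round(0))
E
```

```text
4.1 [ 0.65487029 -0.01825287  0.27460921] [ 9.982e-01 -5.920e-02 -3.000e-04  1.000e-04] [ 0.08083999  0.46527953 -2.29560813] 0.023844566808730303
-100 2 [ -8.  -3. -96.] [ 14.  -3. -96.]
-96 19 [-17.  -6. -96.] [ 19.   5. -92.]
-92 30 [-16.  -5. -92.] [ 18.   4. -88.]
-88 14 [-18.  -8. -88.] [ 20.   5. -84.]
-84 15 [-18.  -6. -84.] [ 19.   3. -80.]
-80 5 [-18.  -5. -80.] [-11.   3. -76.]
-76 6 [-16.  -6. -76.] [ -8.  -4. -73.]
-72 9 [-18.  -5. -72.] [ -8.   2. -69.]
-68 6 [-18.  -6. -67.] [ -8.   0. -64.]
-64 10 [-19.  -7. -64.] [ -7.   6. -61.]
-60 9 [-18.  -6. -60.] [ -9.   5. -56.]
-56 8 [-19.  -5. -55.] [ -8.   5. -53.]
-52 8 [-17.  -6. -52.] [ -8.   4. -49.]
-48 8 [-20.  -6. -48.] [ -8.   3. -46.]
-44 11 [-18.  -8. -44.] [ -8.   3. -40.]
-40 5 [-19.  -6. -39.] [-10.  -4. -36.]
-36 3 [-18.  -5. -36.] [-10.  -5. -35.]
-28 13 [-16. -21. -28.] [ 21.   3. -24.]
-24 63 [-21. -21. -24.] [ 22.  21. -20.]
-20 54 [-19. -22. -20.] [ 22.  16. -16.]
-16 23 [-10. -15. -16.] [ 13.  12. -12.]
-12 19 [-11. -14. -11.] [14.  9. -8.]
-8 21 [ -9. -14.  -8.] [14.  8. -4.]
-4 15 [ -9. -14.  -4.] [14. 10. -0.]
0 17 [ -7. -21.   0.] [13. 19.  4.]
4 31 [-11. -23.   4.] [14. 17.  8.]
8 28 [-11. -23.   8.] [13. 19. 12.]
```

```bash
python3 -m crank '{"steps":[[[-0.8,-0.8,0],[0,0,-0.41]],[[-0.8,-0.8,0],[0,0,-0.41]],[[-0.8,-0.8,0],[0,0,-0.41]],[[-0.8,-0.8,0],[0,0,-0.41]],[[-0.8,-0.8,0],[0,0,-0.41]],[[-0.8,-0.8,0],[0,0,-0.41]],[[-0.8,-0.8,0],[0,0,-0.41]],[[-0.8,-0.8,0],[0,0,-0.41]],[[-0.8,-0.8,0],[0,0,-0.41]],[[-0.6,-0.9,0],[0,0,-0.41]]]}'
python3 -m crank '{"steps":[[[0,0,0],[0,0,0]],[[0,0,0],[0,0,0]]]}'
python3 - <<'E'
from h import *
c=grab('wrist'); X=wcloud(c); cv2.imwrite('pics/w3.png',c['pixels'])
s=monitor.read_state(); print(s['time'],s['ee_pos'],s['eef_rot'].round(4),s['joint_positions'].round(2))
hsv=cv2.cvtColor(c['pixels'],cv2.COLOR_BGR2HSV).astype(int); H,S,V=hsv[...,0],hsv[...,1],hsv[...,2]
red=((H<6)|(H>172))&(S>150)&(V>60)
q=X[red&(X[...,2]>.13)&(X[...,2]<.165)&(X[...,0]<.6)]
print(len(q),np.percentile(q[:,2],[5,50,90,98]).round(4),cv2.minAreaRect((q[:,:2]*1000).astype(np.float32)))
q=X[(X[...,2]>.109)&(X[...,2]<.121)&(np.hypot(X[...,0]-.479,X[...,1]+.271)<.12)]; print(len(q),np.median(q[:,2]),cv2.minEnclosingCircle((q[:,:2]*1000).astype(np.float32)))
E
```

```text
time: 4.93
ee_pos: [0.4579, -0.2211, 0.2738]
eef_rot: [0.972, -0.237, -0.001, -0.0]
ft_force: [1.1, -0.2, -1.9]
width: 0.0236
grip_force: 40.0
time: 5.1
ee_pos: [0.4587, -0.222, 0.2739]
eef_rot: [0.971, -0.238, -0.001, 0.0]
ft_force: [-0.3, 0.3, -1.4]
width: 0.024
grip_force: 40.0
5.15 [ 0.45962018 -0.22057808  0.27409024] [ 9.717e-01 -2.362e-01 -8.000e-04 -2.000e-04] [ 0.62  0.07 -0.27  1.67  0.02  1.41 -1.7 ]
1297 [0.147  0.1498 0.151  0.1516] ((478.31304931640625, -271.870849609375), (116.7522201538086, 9.300871849060059), 62.96367263793945)
24683 0.1145660671711784 ((477.8027648925781, -272.19598388671875), 98.11097717285156)
```

View pics/w3.png

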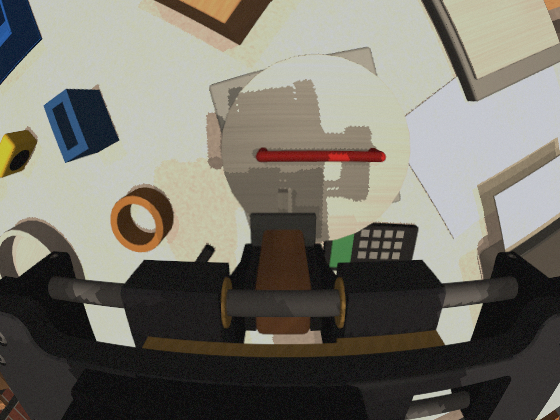

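```bash
python3 -m crank '{"steps":[[[0,0,-0.5],[0,0,0]],[[0,0,-0.5],[0,0,0]],[[0,0,-0.5],[0,0,0]],[[0,0,-0.5],[0,0,0]],[[0,0,-0.3],[0,0,0]],[[0,0,0],[0,0,0]],[[0,0,0],[0,0,0]]]}'
python3 - <<'E'
from h import *
c=grab('scene'); cv2.imwrite('pics/s4.png',cv2.resize(c['pixels'][190:310,130:270],None,fx=5,fy=5))
s=monitor.read_state(); print(s['time'],s['ee_pos'],s['ft_force'])
X=cloud(c);q=X[190:290,140:250].reshape(-1,3);a=np.radians(-27.2); ex=np.array([np.cos(a),np.sin(a)]); ey=np.array([-ex[1],ex[0]])
d=q[:,:2]-s['ee_pos'][:2]; L=np.c_[d@ex,d@ey,q[:,2]-s['ee_pos'][2]]*1000
k=(abs(L[:,0])<30)&(abs(L[:,1])<30)&(L[:,2]>-130)&(L[:,2]<20); L=L[k]
for z in range(-104,-12,4):
    m=(L[:,2]>=z)&(L[:,2]<z+4)
    if m.sum(): print(z,m.sum(),L[m].min(0).round(0),L[m].max(0).round(0))
E
```

```text
time: 5.73
ee_pos: [0.4603, -0.22, 0.2173]
eef_rot: [0.972, -0.235, -0.0, -0.0]
ft_force: [0.1, -0.1, -1.0]
width: 0.0242
grip_force: 40.0
5.7833 [ 0.46059206 -0.22028473  0.21792754] [ 0.12922174  0.21470354 -1.41104884]
-104 192 [ -30.  -30. -104.] [  30.   30. -100.]
-100 10 [ -23.  -26. -100.] [ 22.  10. -96.]
-96 10 [-14.  -5. -96.] [ 18.   3. -92.]
-92 12 [-19.  -4. -92.] [  4.   3. -88.]
-88 11 [-19.  -5. -88.] [ 13.   4. -84.]
-84 7 [-17.  -4. -82.] [ -7.   4. -80.]
-80 4 [-12.  -3. -79.] [ -8.   3. -77.]
-76 8 [-19.  -4. -76.] [ -8.   2. -72.]
-72 8 [-21.  -5. -71.] [ -8.   3. -68.]
-68 5 [-19.  -3. -68.] [ -9.   3. -64.]
-64 6 [-16.  -4. -64.] [ -8.   3. -60.]
-60 9 [-17.  -4. -60.] [ -9.   4. -57.]
-56 5 [-13.  -4. -55.] [ -8.   3. -52.]
-52 6 [-12.  -3. -52.] [ -9.   3. -50.]
-32 2 [ 16.  -7. -29.] [ 17.  10. -29.]
-28 29 [-17. -21. -27.] [ 21.  19. -24.]
-24 100 [-20. -20. -24.] [ 23.  20. -20.]
-20 16 [ -4. -12. -20.] [ 16.  12. -17.]
-16 23 [ -8. -13. -16.] [ 16.  10. -12.]
```

View pics/s4.png

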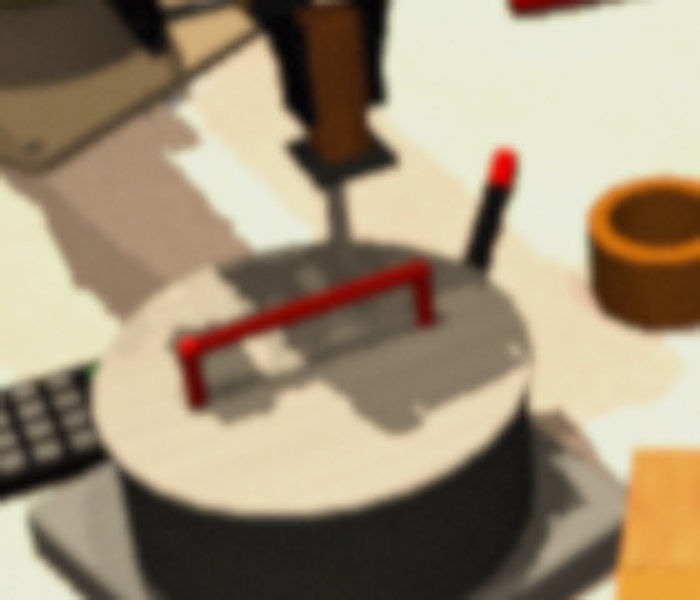

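```bash
python3 -m crank '{"steps":[[[0.35,-0.18,0],[0,0,0]],[[0.35,-0.18,0],[0,0,0]],[[0.35,-0.18,0],[0,0,0]],[[0.34,-0.17,0],[0,0,0]],[[0,0,0],[0,0,0]],[[0,0,0],[0,0,0]],[[0,0,0],[0,0,0]]]}'
python3 -m crank '{"steps":[[[0,0,0.1],[0,0,0]],[[0,0,0],[0,0,0]]]}'|sed -n '2p;4p'
python3 -m crank '{"steps":[[[0,0,0.1],[0,0,0]],[[0,0,0],[0,0,0]]]}'|sed -n '2p;4p'
```

```text
time: 6.37
ee_pos: [0.4949, -0.2384, 0.2174]
eef_rot: [0.972, -0.236, -0.0, -0.0]
ft_force: [0.4, -0.1, -1.4]
width: 0.024
grip_force: 40.0
ee_pos: [0.4948, -0.2384, 0.2207]
ft_force: [-0.8, 0.0, -1.8]
ee_pos: [0.495, -0.2385, 0.2233]
ft_force: [0.7, 0.0, -1.1]
```

```bash
for i in 1; do python3 -m crank '{"steps":[[[0,0,0.1],[0,0,0]],[[0,0,0.1],[0,0,0]],[[0,0,0],[0,0,0]],[[0,0,0],[0,0,0]]]}'|sed -n '2p;4p'; done
python3 -m crank '{"steps":[[[0,0,0.05],[0,0,0]],[[0,0,0],[0,0,0]]]}'|sed -n '2p;4p'
python3 -m crank '{"steps":[[[0,0,0.05],[0,0,0]],[[0,0,0],[0,0,0]]]}'|sed -n '2p;4p'
python3 -m crank '{"steps":[[[0,0,0.05],[0,0,0]],[[0,0,0],[0,0,0]]]}'|sed -n '2p;4p'
```

```text
ee_pos: [0.495, -0.2385, 0.2278]
ft_force: [0.3, 0.1, -1.5]
ee_pos: [0.4949, -0.2385, 0.2289]
ft_force: [-0.6, 0.4, -2.6]
ee_pos: [0.495, -0.2385, 0.2303]
ft_force: [-0.2, 0.3, -2.3]
ee_pos: [0.495, -0.2385, 0.2315]
ft_force: [-0.5, -0.4, -1.2]
```

```bash
python3 -m crank '{"steps":[[[0,0,0.05],[0,0,0]],[[0,0,0],[0,0,0]]]}'|sed -n '2p;4p'
python3 -m crank '{"steps":[[[0,0,0.05],[0,0,0]],[[0,0,0],[0,0,0]]]}'|sed -n '2p;4p'
cat > tilt.py <<'E'
from h import *
import sys
F=[];Z=[]
for i in range(int(sys.argv[1])):
    c=grab('top'); s=monitor.read_state(); F.append(s['ft_force']); Z.append(s['torque'])
    X=cloud(c); zl=float(sys.argv[2]); P=np.array([float(v) for v in sys.argv[3:5]]) if len(sys.argv)>3 else np.array([.4785,-.272]); b=np.array([.454,.891])
    if i==0:
        q=X.reshape(-1,3); d=q[:,:2]-P-[0,.002]; q=q[(np.hypot(*d.T)<.085)&(abs(q[:,2]-zl)<.012)]
        for _ in range(4):
            A=np.c_[q[:,:2]-P,np.ones(len(q))]; k=np.linalg.lstsq(A,q[:,2],rcond=None)[0]; res=q[:,2]-A@k; q=q[abs(res)<max(.0015,2*res.std())] if len(q)>300 else q
        print('plate',len(q),'z',k[2].round(4),'slope deg along b',np.degrees(k[:2]@b).round(2),'along e',np.degrees(k[:2]@[b[1],-b[0]]).round(2))
print(s['time'],s['ee_pos'].round(4),'F',np.mean(F,0).round(2),'T',np.mean(Z,0).round(3),'sd',np.std(F,0)[2].round(2))
E
python3 tilt.py 4 .115
```

```text
ee_pos: [0.4949, -0.2385, 0.2327]
ft_force: [-0.9, -0.3, -1.2]
ee_pos: [0.4947, -0.2385, 0.2335]
ft_force: [0.5, -0.1, -4.3]
plate 1663 z 0.1156 slope deg along b 0.43 along e -0.07
8.0667 [ 0.4947 -0.2384  0.2335] F [ 0.25 -0.39 -5.16] T [-0.051  0.061 -0.004] sd 0.41
```

```bash
python3 -m crank '{"steps":[[[0,0,0.06],[0,0,0]],[[0,0,0],[0,0,0]]]}'|sed -n '2p;4p'; python3 tilt.py 6 .115
```

```text
ee_pos: [0.4947, -0.2387, 0.2354]
ft_force: [0.2, -0.3, -4.9]
plate 1674 z 0.117 slope deg along b 1.1 along e -0.0
8.5333 [ 0.4948 -0.2386  0.2353] F [-0.87 -1.79 -5.57] T [-0.379  0.238  0.023] sd 0.45
```

```bash
python3 -m crank '{"steps":[[[0,0,-0.1],[0,0,0]],[[0,0,-0.1],[0,0,0]],[[0,0,-0.1],[0,0,0]],[[0,0,0],[0,0,0]],[[-0.22,-0.44,0],[0,0,0]],[[-0.23,-0.45,0],[0,0,0]],[[-0.23,-0.44,0],[0,0,0]],[[-0.22,-0.45,0],[0,0,0]],[[-0.23,-0.44,0],[0,0,0]],[[-0.23,-0.45,0],[0,0,0]]]}'
python3 -m crank '{"steps":[[[0,0,0],[0,0,0]],[[0,0,0.1],[0,0,0]],[[0,0,0.06],[0,0,0]],[[0,0,0.04],[0,0,0]],[[0,0,0.04],[0,0,0]],[[0,0,0],[0,0,0]],[[0,0,0],[0,0,0]]]}'; python3 tilt.py 5 .115
```

```text
time: 9.37
ee_pos: [0.4599, -0.3069, 0.2279]
eef_rot: [0.972, -0.236, 0.0, 0.0]
ft_force: [0.5, 0.2, -2.1]
width: 0.0242
grip_force: 40.0
time: 9.95
ee_pos: [0.4609, -0.3045, 0.2332]
eef_rot: [0.972, -0.236, -0.001, -0.0]
ft_force: [-0.0, 0.7, -7.0]
width: 0.0235
grip_force: 40.0
plate 2393 z 0.1154 slope deg along b -0.07 along e 0.0
10.2 [ 0.4608 -0.3051  0.2336] F [ 0.11  0.57 -7.38] T [ 0.213 -0.029 -0.004] sd 0.26
```

```bash
python3 -m crank '{"steps":[[[0,0,0.05],[0,0,0]],[[0,0,0],[0,0,0]]]}'|sed -n '2p;4p'; python3 tilt.py 5 .115
```

```text
ee_pos: [0.4609, -0.3052, 0.2352]
ft_force: [-0.6, 0.6, -6.5]
plate 2375 z 0.117 slope deg along b -0.93 along e -0.08
10.6167 [ 0.4609 -0.3053  0.2351] F [ 0.59  0.4  -6.73] T [ 0.155 -0.01   0.021] sd 0.63
```

```bash
python3 -m crank '{"steps":[[[0,0,-0.1],[0,0,0]],[[0,0,-0.1],[0,0,0]],[[0,0,-0.1],[0,0,0]],[[0,0,0],[0,0,0]],[[0.22,0.42,0],[0,0,0]],[[0.21,0.42,0],[0,0,0]],[[0,0,0],[0,0,0]],[[0,0,0.1],[0,0,0]],[[0,0,0.07],[0,0,0]],[[0,0,0.06],[0,0,0]]]}'
python3 -m crank '{"steps":[[[0,0,0.04],[0,0,0]],[[0,0,0.04],[0,0,0]],[[0,0,0],[0,0,0]],[[0,0,0],[0,0,0]]]}'; python3 tilt.py 5 .115
```

```text
time: 11.45
ee_pos: [0.4714, -0.2845, 0.2334]
eef_rot: [0.972, -0.236, -0.0, 0.0]
ft_force: [-0.0, -0.7, -7.4]
width: 0.0237
grip_force: 40.0
time: 11.78
ee_pos: [0.4713, -0.2843, 0.2349]
eef_rot: [0.972, -0.236, -0.0, -0.0]
ft_force: [-0.2, 0.7, -8.0]
width: 0.0238
grip_force: 40.0
plate 2107 z 0.1174 slope deg along b 1.28 along e -0.22
12.0333 [ 0.4716 -0.2842  0.2352] F [ 0.29 -0.36 -7.58] T [ 0.049  0.052 -0.007] sd 0.69
```

```bash
python3 -m crank '{"steps":[[[0,0,-0.1],[0,0,0]],[[0,0,-0.1],[0,0,0]],[[0,0,-0.1],[0,0,0]],[[0,0,0],[0,0,0]],[[-0.08,-0.15,0],[0,0,0]],[[0,0,0],[0,0,0]],[[0,0,0.1],[0,0,0]],[[0,0,0.1],[0,0,0]],[[0,0,0.08],[0,0,0]],[[0,0,0.04],[0,0,0]]]}'|sed -n '2p;4p'
python3 -m crank '{"steps":[[[0,0,0],[0,0,0]],[[0,0,0],[0,0,0]]]}'; python3 tilt.py 5 .115
```

```text
ee_pos: [0.4694, -0.2877, 0.2355]
ft_force: [0.3, 0.1, -7.9]
time: 13.03
ee_pos: [0.4694, -0.2878, 0.2353]
eef_rot: [0.972, -0.236, -0.0, -0.0]
ft_force: [-0.8, -0.6, -8.0]
width: 0.0234
grip_force: 40.0
plate 2163 z 0.1178 slope deg along b 0.32 along e -0.05
13.2833 [ 0.4696 -0.2879  0.2356] F [-0.32 -0.22 -7.73] T [0.052 0.033 0.   ] sd 0.7
```

```bash
python3 -m crank '{"steps":[[[0,0,0.1],[0,0,0]],[[0,0,0.1],[0,0,0]],[[0,0,0],[0,0,0]],[[0,0,0],[0,0,0]]]}'; python3 tilt.py 5 .12
```

```text
time: 13.62
ee_pos: [0.4698, -0.288, 0.2411]
eef_rot: [0.972, -0.236, 0.0, 0.0]
ft_force: [0.1, 0.4, -8.2]
width: 0.0236
grip_force: 40.0
plate 2168 z 0.1234 slope deg along b 0.51 along e 0.06
13.8667 [ 0.4696 -0.2879  0.2407] F [-0.06  0.   -7.86] T [0.082 0.024 0.015] sd 0.64
```

```bash
python3 -m crank '{"steps":[[[0,0,-0.1],[0,0,0]],[[0,0,-0.1],[0,0,0]],[[0,0,-0.1],[0,0,0]],[[0,0,-0.1],[0,0,0]],[[0,0,-0.1],[0,0,0]],[[0,0,0],[0,0,0]],[[-0.04,-0.08,0],[0,0,0]],[[0,0,0],[0,0,0]],[[0,0,0.1],[0,0,0]],[[0,0,0.1],[0,0,0]]]}'|sed -n '2p;4p'
python3 -m crank '{"steps":[[[0,0,0.1],[0,0,0]],[[0,0,0.1],[0,0,0]],[[0,0,0.1],[0,0,0]],[[0,0,0],[0,0,0]],[[0,0,0],[0,0,0]]]}'; python3 tilt.py 5 .12
```

```text
ee_pos: [0.4686, -0.29, 0.2335]
ft_force: [0.1, 0.1, -7.8]
time: 15.12
ee_pos: [0.4686, -0.2899, 0.2407]
eef_rot: [0.972, -0.236, -0.0, -0.0]
ft_force: [-0.2, 0.3, -7.9]
width: 0.0235
grip_force: 40.0
plate 2221 z 0.1225 slope deg along b -1.26 along e 0.1
15.3667 [ 0.4685 -0.2899  0.2406] F [-0.2  -0.08 -8.17] T [ 0.087  0.013 -0.027] sd 0.67
```

```bash
python3 -m crank '{"steps":[[[0,0,-0.1],[0,0,0]],[[0,0,-0.1],[0,0,0]],[[0,0,-0.1],[0,0,0]],[[0,0,-0.1],[0,0,0]],[[0,0,-0.1],[0,0,0]],[[0,0,0],[0,0,0]],[[0.03,0.055,0],[0,0,0]],[[0,0,0],[0,0,0]],[[0,0,0.1],[0,0,0]],[[0,0,0.1],[0,0,0]]]}'|sed -n '2p;4p'
python3 -m crank '{"steps":[[[0,0,0.1],[0,0,0]],[[0,0,0.1],[0,0,0]],[[0,0,0.1],[0,0,0]],[[0,0,0],[0,0,0]],[[0,0,0],[0,0,0]]]}'; python3 tilt.py 3 .12;python3 tilt.py 3 .12
```

```text
ee_pos: [0.4694, -0.2885, 0.2335]
ft_force: [0.4, 0.4, -8.3]
time: 16.62
ee_pos: [0.4694, -0.2885, 0.2407]
eef_rot: [0.972, -0.236, -0.0, 0.0]
ft_force: [0.4, 0.7, -7.2]
width: 0.0236
grip_force: 40.0
plate 2174 z 0.123 slope deg along b -0.01 along e 0.06
16.7667 [ 0.4693 -0.2885  0.2406] F [-0.39 -0.25 -8.35] T [ 0.066  0.038 -0.007] sd 0.53
plate 2263 z 0.1228 slope deg along b -0.09 along e -0.02
16.9167 [ 0.4693 -0.2885  0.2407] F [-0.1   0.26 -8.2 ] T [ 0.059  0.044 -0.013] sd 0.55
```

```bash
python3 -m crank '{"steps":[[[0,0,0.05],[0,0,0]],[[0,0,0.1],[0,0,0]],[[0,0,0.15],[0,0,0]],[[0,0,0.2],[0,0,0]],[[0,0,0.25],[0,0,0]],[[0,0,0.3],[0,0,0]],[[0,0,0.3],[0,0,0]],[[0,0,0.3],[0,0,0]],[[0,0,0.3],[0,0,0]],[[0,0,0.25],[0,0,0]]]}'|sed -n '2p;4p'
python3 -m crank '{"steps":[[[0,0,0.2],[0,0,0]],[[0,0,0.15],[0,0,0]],[[0,0,0.1],[0,0,0]],[[0,0,0.05],[0,0,0]],[[0,0,0],[0,0,0]],[[0,0,0],[0,0,0]]]}'; python3 tilt.py 2 .187
```

```text
ee_pos: [0.4695, -0.2887, 0.297]
ft_force: [1.0, -0.0, -7.7]
time: 18.25
ee_pos: [0.4693, -0.2885, 0.308]
eef_rot: [0.972, -0.236, -0.0, -0.0]
ft_force: [0.8, 0.1, -6.9]
width: 0.0239
grip_force: 40.0
plate 2618 z 0.1903 slope deg along b -0.18 along e 0.05
18.35 [ 0.4693 -0.2885  0.3079] F [ 0.81 -0.33 -8.25] T [0.083 0.028 0.005] sd 0.03
```

```bash
python3 -m crank '{"steps":[[[0,0.05,0],[0,0,0]],[[0.01,0.1,0],[0,0,0.02]],[[0.01,0.15,0],[0,0,0.04]],[[0.02,0.2,0],[0,0,0.06]],[[0.02,0.25,0],[0,0,0.08]],[[0.02,0.3,0],[0,0,0.1]],[[0.03,0.35,0],[0,0,0.1]],[[0.03,0.4,0],[0,0,0.1]],[[0.03,0.4,0],[0,0,0.1]],[[0.03,0.4,0],[0,0,0.1]]]}'|sed -n '2,4p'
python3 -m crank '{"steps":[[[0.03,0.4,0],[0,0,0.1]],[[0.03,0.4,0],[0,0,0.1]],[[0.03,0.4,0],[0,0,0.1]],[[0.03,0.4,0],[0,0,0.1]],[[0.03,0.4,0],[0,0,0.1]],[[0.03,0.4,0],[0,0,0.1]],[[0.03,0.4,0],[0,0,0.1]],[[0.03,0.4,0],[0,0,0.1]],[[0.03,0.4,0],[0,0,0.1]],[[0.03,0.4,0],[0,0,0.1]]]}'|sed -n '2,4p'
python3 tilt.py 1 .190 .486 -.11
python3 -m crank '{"steps":[[[0.03,0.4,0],[0,0,0.1]],[[0.03,0.4,0],[0,0,0.1]],[[0.03,0.4,0],[0,0,0.1]],[[0.03,0.4,0],[0,0,0.1]],[[0.03,0.4,0],[0,0,0.1]],[[0.03,0.4,0],[0,0,0.1]],[[0.03,0.4,0],[0,0,0.1]],[[0.03,0.4,0],[0,0,0.1]],[[0.03,0.4,0],[0,0,0.1]],[[0.03,0.4,0],[0,0,0.1]]]}'|sed -n '2,4p'
```

```text
ee_pos: [0.4745, -0.2222, 0.3084]
eef_rot: [0.979, -0.205, 0.0, 0.0]
ft_force: [0.0, -0.1, -8.7]
ee_pos: [0.482, -0.1226, 0.3084]
eef_rot: [0.987, -0.163, 0.0, 0.0]
ft_force: [0.3, -0.3, -8.3]
plate 1444 z 0.1907 slope deg along b 0.04 along e -0.18
20.0667 [ 0.4823 -0.1202  0.3085] F [ 0.22  3.67 -7.75] T [ 0.517 -0.035  0.027] sd 0.0
ee_pos: [0.4894, -0.0225, 0.3083]
eef_rot: [0.993, -0.12, -0.0, 0.0]
ft_force: [-0.7, 0.4, -7.9]
```

```bash
python3 -m crank '{"steps":[[[0.03,0.4,0],[0,0,0.1]],[[0.03,0.4,0],[0,0,0.1]],[[0.03,0.4,0],[0,0,0.1]],[[0.03,0.4,0],[0,0,0.1]],[[0.03,0.4,0],[0,0,0.1]],[[0.03,0.4,0],[0,0,0.1]],[[0.03,0.4,0],[0,0,0.1]],[[0.03,0.4,0],[0,0,0.1]],[[0.03,0.4,0],[0,0,0.1]],[[0.03,0.4,0],[0,0,0.1]]]}'|sed -n '2,4p'
python3 -m crank '{"steps":[[[0.03,0.4,0],[0,0,0.1]],[[0.03,0.4,0],[0,0,0.1]],[[0.03,0.4,0],[0,0,0.1]],[[0.03,0.4,0],[0,0,0.1]],[[0.03,0.4,0],[0,0,0.1]],[[0.03,0.4,0],[0,0,0.1]],[[0.03,0.4,0],[0,0,0.1]],[[0.03,0.4,0],[0,0,0.1]],[[0.03,0.4,0],[0,0,0.1]],[[0.03,0.4,0],[0,0,0.1]]]}'|sed -n '2,4p'
python3 -m crank '{"steps":[[[0.03,0.38,0],[0,0,0.08]],[[0.03,0.34,0],[0,0,0.06]],[[0.02,0.3,0],[0,0,0.04]],[[0.02,0.25,0],[0,0,0.02]],[[0.02,0.2,0],[0,0,0]],[[0.01,0.15,0],[0,0,0]],[[0.01,0.1,0],[0,0,0]],[[0,0.05,0],[0,0,0]],[[0,0,0],[0,0,0]],[[0,0,0],[0,0,0]]]}'
python3 - <<'E'
from h import *
s=monitor.read_state(); print(s['time'],s['ee_pos'],s['eef_rot'].round(4),s['joint_positions'].round(2))
for n in ['top','scene','wrist']:
    c=grab(n)
    if n!='top': cv2.imwrite(f'pics/{n}5.png',c['pixels'])
    X=wcloud(c) if n=='wrist' else cloud(c)
    hsv=cv2.cvtColor(c['pixels'],cv2.COLOR_BGR2HSV).astype(int); H,S,V=hsv[...,0],hsv[...,1],hsv[...,2]
    near=np.hypot(X[...,0]-.511,X[...,1]-.257)<.14
    red=((H<6)|(H>172))&(S>150)&(V>60)&near&(X[...,2]>.205)&(X[...,2]<.24)
    q=X[red]; print(n,'loop',len(q),cv2.minAreaRect((q[:,:2]*1000).astype(np.float32)) if len(q) else '',np.median(q[:,2]) if len(q) else '')
    q=X[near&(abs(X[...,2]-.190)<.006)]; print(' lid',len(q),cv2.minEnclosingCircle((q[:,:2]*1000).astype(np.float32)))
    q=X[near&(abs(X[...,2]-.050)<.006)]; print(' rest',len(q),cv2.minEnclosingCircle((q[:,:2]*1000).astype(np.float32)) if len(q) else '')
E
```

```text
ee_pos: [0.497, 0.0774, 0.3083]
eef_rot: [0.997, -0.076, 0.0, 0.0]
ft_force: [-0.5, -0.2, -7.6]
ee_pos: [0.5045, 0.1774, 0.3083]
eef_rot: [0.999, -0.033, -0.0, 0.0]
ft_force: [-0.8, -0.1, -7.9]
time: 23.4
ee_pos: [0.508, 0.2204, 0.3083]
eef_rot: [1.0, -0.025, 0.0, 0.0]
ft_force: [-0.3, -0.1, -8.0]
width: 0.0244
grip_force: 40.0
23.4 [0.50797092 0.22036627 0.30833392] [ 9.997e-01 -2.460e-02  0.000e+00  2.000e-04] [ 0.1   0.2  -0.69  1.48  0.13  1.5  -2.21]
top loop 0  
 lid 1544 ((512.43017578125, 232.20948791503906), 96.62591552734375)
 rest 195 ((471.93829345703125, 190.52479553222656), 57.13252258300781)
scene loop 75 ((512.1043701171875, 232.35711669921875), (117.20069122314453, 7.766644477844238), 87.9832763671875) 0.22374237583771217
 lid 1383 ((512.4003295898438, 238.19903564453125), 101.03756713867188)
 rest 515 ((510.301025390625, 257.5887145996094), 102.5491943359375)
wrist loop 1328 ((509.5829772949219, 237.8216094970703), (117.37081909179688, 9.0003080368042), 87.0859375) 0.22444248099161096
 lid 24769 ((508.8986511230469, 237.83106994628906), 97.94965362548828)
 rest 0
```

```bash
python3 -m crank '{"steps":[[[0,0.05,0],[0,0,0]],[[0.02,0.1,0],[0,0,0]],[[0.02,0.15,0],[0,0,0]],[[0.02,0.18,-0.05],[0,0,0]],[[0.02,0.15,-0.1],[0,0,0]],[[0,0.1,-0.15],[0,0,0]],[[0,0.05,-0.2],[0,0,0]],[[0,0,-0.3],[0,0,0]],[[0,0,-0.3],[0,0,0]],[[0,0,-0.3],[0,0,0]]]}'|sed -n '2,4p'
python3 -m crank '{"steps":[[[0,0,-0.3],[0,0,0]],[[0,0,-0.3],[0,0,0]],[[0,0,-0.3],[0,0,0]],[[0,0,-0.3],[0,0,0]],[[0,0,-0.3],[0,0,0]],[[0,0,-0.3],[0,0,0]],[[0,0,-0.25],[0,0,0]],[[0,0,-0.2],[0,0,0]],[[0,0,-0.1],[0,0,0]],[[0,0,-0.05],[0,0,0]]]}'|sed -n '2,4p'
python3 -m crank '{"steps":[[[0,0,0],[0,0,0]],[[0,0,0],[0,0,0]]]}'|sed -n '1,4p'
python3 - <<'E'
from h import *
s=monitor.read_state(); print(s['time'],s['ee_pos'],s['eef_rot'].round(4),s['joint_positions'].round(2))
for n in ['scene','wrist']:
    c=grab(n); X=wcloud(c) if n=='wrist' else cloud(c)
    near=np.hypot(X[...,0]-.511,X[...,1]-.257)<.14; z=s['ee_pos'][2]-.118
    q=X[near&(abs(X[...,2]-z)<.006)]; print(n,' lid',len(q),np.median(q[:,2]),cv2.minEnclosingCircle((q[:,:2]*1000).astype(np.float32)))
    q=X[near&(X[...,2]<.054)&(X[...,2]>.008)]; print(' rest',len(q),cv2.minEnclosingCircle((q[:,:2]*1000).astype(np.float32)) if len(q) else '')
c=load('scene'); cv2.imwrite('pics/s6.png',cv2.resize(c['pixels'][130:250,240:390],None,fx=5,fy=5))
E
```

```text
ee_pos: [0.5098, 0.2398, 0.2722]
eef_rot: [1.0, -0.025, -0.0, 0.0]
ft_force: [0.2, -0.6, -8.4]
ee_pos: [0.5098, 0.2401, 0.2129]
eef_rot: [1.0, -0.024, -0.0, 0.0]
ft_force: [0.0, 0.5, -8.3]
time: 25.38
ee_pos: [0.51, 0.2403, 0.2136]
eef_rot: [1.0, -0.024, 0.0, -0.0]
ft_force: [-1.3, -0.5, -7.9]
25.3833 [0.51002668 0.24030777 0.21363091] [ 9.997e-01 -2.440e-02  2.000e-04 -1.000e-04] [ 0.06  0.27 -0.69  1.61  0.18  1.32 -2.27]
scene  lid 1387 0.09636108442864244 ((510.78021240234375, 255.72265625), 101.31138610839844)
 rest 1069 ((512.4788208007812, 254.14500427246094), 99.5575942993164)
wrist  lid 24802 0.0952881139358075 ((511.2752990722656, 257.8459167480469), 98.23612213134766)
 rest 0
```

View pics/s6.png

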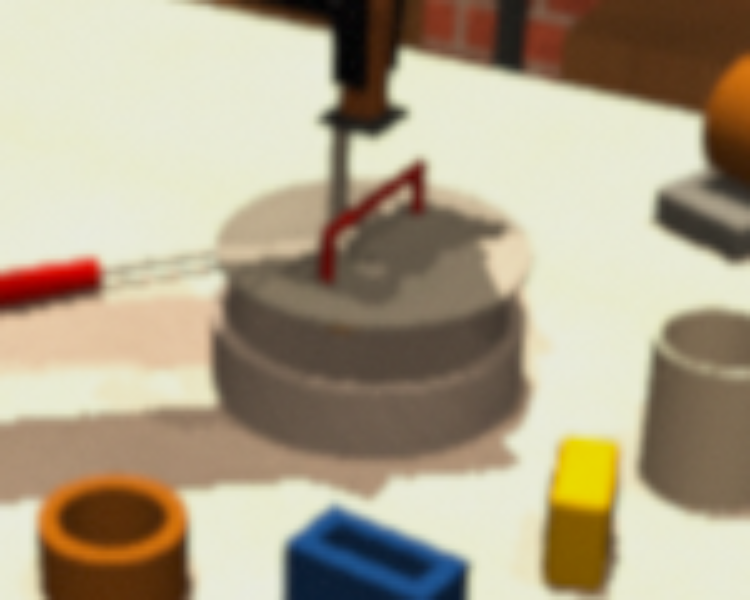

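The lid is hovering level and concentric with the rest (crop centre about (372,255) against (369,370)), offset by less than 3 mm.

```bash
python3 -m crank '{"steps":[[[0.03,-0.04,-0.05],[0,0,0]],[[0,0,-0.1],[0,0,0]],[[0,0,-0.15],[0,0,0]],[[0,0,-0.15],[0,0,0]],[[0,0,-0.15],[0,0,0]],[[0,0,-0.15],[0,0,0]],[[0,0,-0.15],[0,0,0]],[[0,0,-0.1],[0,0,0]],[[0,0,-0.05],[0,0,0]],[[0,0,0],[0,0,0]]]}'|sed -n '2,4p'
python3 -m crank '{"steps":[[[0,0,-0.05],[0,0,0]],[[0,0,-0.05],[0,0,0]],[[0,0,-0.05],[0,0,0]],[[0,0,-0.05],[0,0,0]],[[0,0,-0.05],[0,0,0]],[[0,0,-0.05],[0,0,0]],[[0,0,0],[0,0,0]]]}'|sed -n '2,4p'
python3 -m crank '{"steps":[[[0,0,-0.05],[0,0,0]],[[0,0,-0.05],[0,0,0]],[[0,0,0],[0,0,0]]]}'|sed -n '2,4p'
python3 tilt.py 2 .06 .511 .2575
```

```text
ee_pos: [0.5105, 0.2391, 0.1867]
eef_rot: [1.0, -0.024, -0.0, 0.0]
ft_force: [-0.2, 0.3, -7.3]
ee_pos: [0.5105, 0.2391, 0.1793]
eef_rot: [1.0, -0.024, -0.0, 0.0]
ft_force: [0.3, -0.3, -7.8]
ee_pos: [0.5106, 0.2391, 0.1768]
eef_rot: [1.0, -0.024, -0.0, 0.0]
ft_force: [-0.3, -0.1, -8.5]
plate 469 z 0.0594 slope deg along b -0.0 along e 0.01
27.25 [0.5106 0.2392 0.177 ] F [ 0.02  0.79 -7.64] T [0.026 0.025 0.003] sd 0.44
```

```bash
for k in 1; do python3 -m crank '{"steps":[[[0,0,-0.05],[0,0,0]],[[0,0,-0.05],[0,0,0]],[[0,0,0],[0,0,0]]]}'|sed -n '2p;4p'
python3 -m crank '{"steps":[[[0,0,-0.05],[0,0,0]],[[0,0,-0.05],[0,0,0]],[[0,0,0],[0,0,0]]]}'|sed -n '2p;4p'
python3 -m crank '{"steps":[[[0,0,-0.05],[0,0,0]],[[0,0,0],[0,0,0]]]}'|sed -n '2p;4p'; done
python3 - <<'E'
from h import *
F=[]
for i in range(3):
    c=grab(['scene','wrist','wrist'][i]); F.append(monitor.read_state()['ft_force'])
print(np.mean(F,0)); s=monitor.read_state(); print(s['time'],s['ee_pos'])
X=wcloud(c); near=np.hypot(X[...,0]-.511,X[...,1]-.257)<.09; q=X[near&(X[...,2]<.065)&(X[...,2]>.045)]
A=np.c_[q[:,:2]-[.511,.257],np.ones(len(q))]
for _ in range(3):
    k=np.linalg.lstsq(A,q[:,2],rcond=None)[0]; g=abs(q[:,2]-A@k)<.0015; A,q=A[g],q[g]
print(len(q),'slopes deg',np.degrees(k[:2]),'z',k[2])
E
```

```text
ee_pos: [0.5105, 0.2391, 0.1743]
ft_force: [-0.5, 0.5, -8.3]
ee_pos: [0.5111, 0.2395, 0.1726]
ft_force: [-1.2, -0.8, -1.1]
ee_pos: [0.511, 0.2394, 0.1712]
ft_force: [-0.6, -0.5, -1.5]
[-0.15877431  0.10127806 -1.93119087]
28.0667 [0.51082429 0.23927461 0.17110647]
20595 slopes deg [-0.01579307 -0.05039392] z 0.05456739441455465
```

```bash
python3 -m crank '{"steps":[[[0,0,-0.09],[0,0,0]],[[0,0,-0.09],[0,0,0]],[[0,0,-0.09],[0,0,0]],[[0,0,-0.09],[0,0,0]],[[0,0,-0.09],[0,0,0]],[[0,0,-0.09],[0,0,0]],[[0,0,0],[0,0,0]]]}'
python3 -m crank '{"steps":[[[-0.1,0,0],[0,0,0]],[[-0.2,0.01,0],[0,0,0]],[[-0.2,0.01,0],[0,0,0]],[[-0.2,0.01,0],[0,0,0]],[[-0.2,0.01,0],[0,0,0]],[[-0.2,0.01,0],[0,0,0]],[[-0.3,0.01,0],[0,0,0]],[[-0.3,0.02,0],[0,0,0]],[[-0.1,0.01,0],[0,0,0]],[[0,0,0],[0,0,0]]]}'
python3 -m crank '{"steps":[[[0,0,0.3],[0,0,0]],[[0,0,0.6],[0,0,0]],[[0,0,0.8],[0,0,0]],[[0,0,0.9],[0,0,0]],[[0,0,0.9],[0,0,0]],[[0,0,0.7],[0,0,0]],[[0,0,0.4],[0,0,0]],[[0,0,0.1],[0,0,0]]]}'
python3 - <<'E'
from h import *
c=grab('scene'); X=cloud(c); s=monitor.read_state(); print(s['time'],s['ee_pos'],s['eef_rot'].round(4))
hsv=cv2.cvtColor(c['pixels'],cv2.COLOR_BGR2HSV).astype(int); H,S,V=hsv[...,0],hsv[...,1],hsv[...,2]
q=X[((H<6)|(H>172))&(S>150)&(V>60)&(np.hypot(X[...,0]-.511,X[...,1]-.257)<.09)]; print(cv2.minAreaRect((q[:,:2]*1000).astype(np.float32)),np.percentile(q[:,2],[50,95]))
E
```

```text
time: 28.65
ee_pos: [0.5104, 0.239, 0.1567]
eef_rot: [1.0, -0.024, -0.0, 0.0]
ft_force: [-0.5, 0.2, -3.3]
width: 0.0235
grip_force: 40.0
time: 29.48
ee_pos: [0.4649, 0.2416, 0.1575]
eef_rot: [1.0, -0.024, 0.0, 0.0]
ft_force: [1.2, 0.6, -1.2]
width: 0.0237
grip_force: 40.0
time: 30.15
ee_pos: [0.4665, 0.2418, 0.2769]
eef_rot: [1.0, -0.025, 0.001, -0.001]
ft_force: [-0.1, 0.0, -1.8]
width: 0.0235
grip_force: 40.0
30.2 [0.46617929 0.24161833 0.27590287] [ 9.997e-01 -2.450e-02  8.000e-04 -3.000e-04]
((512.3494262695312, 263.91400146484375), (23.702106475830078, 144.62411499023438), 6.581981182098389) [0.08752282 0.0930526 ]
```

```bash
python3 -m crank '{"steps":[[[0.3,-0.4,0],[0,0,-0.06]],[[0.63,-0.87,0],[0,0,-0.06]],[[0.63,-0.87,0],[0,0,-0.06]],[[0.63,-0.87,0],[0,0,-0.06]],[[0.63,-0.87,0],[0,0,-0.06]],[[0.63,-0.87,0],[0,0,-0.06]],[[0.63,-0.87,0],[0,0,-0.06]],[[0.63,-0.87,0],[0,0,-0.06]],[[0.63,-0.87,0],[0,0,-0.06]],[[0.63,-0.87,0],[0,0,-0.06]]]}'|sed -n 2p
python3 -m crank '{"steps":[[[0.63,-0.87,0],[0,0,-0.06]],[[0.63,-0.87,0],[0,0,-0.06]],[[0.32,-0.44,0],[0,0,0]],[[0,0,0],[0,0,0]],[[0,0,0],[0,0,0]]]}'
python3 - <<'E'
from h import *
c=grab('scene'); cw=grab('wrist'); cv2.imwrite('pics/s7.png',c['pixels'])
X=wcloud(cw); H,S,V=cv2.split(cv2.cvtColor(cw['pixels'],cv2.COLOR_BGR2HSV))
s=monitor.read_state(); print(s['time'],s['ee_pos'],s['eef_rot'].round(4))
q=X[(H>95)&(H<125)&(S>110)&(X[...,2]>.08)&(X[...,2]<.092)&(np.hypot(X[...,0]-.655,X[...,1]+.016)<.07)]
print(len(q),cv2.minAreaRect((q[:,:2]*1000).astype(np.float32)) if len(q) else '')
X=cloud(c); q=X.reshape(-1,3); a=np.radians(-6.3); ex=np.array([np.cos(a),np.sin(a)]); ey=np.array([-ex[1],ex[0]])
def rep(lab,q):
    d=q[:,:2]-s['ee_pos'][:2]; L=np.c_[d@ex,d@ey,q[:,2]]*1000; print(lab,len(L),L.min(0).round(1),L.max(0).round(1))
n=np.hypot(q[:,0]-.655,q[:,1]+.018)<.035; rep('hook',q[n&(q[:,2]>.172)&(q[:,2]<.195)]); rep('post',q[n&(q[:,2]>.195)&(q[:,2]<.24)]); 
n=np.hypot(q[:,0]-.655,q[:,1]+.018)<.06; rep('holder rim',q[n&(q[:,2]>.081)&(q[:,2]<.09)])
E
```

```text
ee_pos: [0.6153, 0.033, 0.2729]
time: 31.45
ee_pos: [0.6541, -0.0194, 0.2733]
eef_rot: [0.998, -0.056, -0.001, -0.0]
ft_force: [-0.4, 0.6, -1.7]
width: 0.0239
grip_force: 40.0
31.55 [ 0.65380353 -0.01739905  0.2743913 ] [ 9.985e-01 -5.490e-02 -5.000e-04 -3.000e-04]
1665 ((658.5072631835938, -16.607330322265625), (42.57252883911133, 77.96232604980469), 83.56596374511719)
hook 84 [-18.7  -9.8 175.5] [ 18.9   3.3 194.6]
post 84 [-20.5  -9.8 195.1] [ -8.2   1.9 234.7]
holder rim 319 [-41.5 -23.6  81.1] [45.2 25.6 89. ]
```

```bash
python3 -m crank '{"steps":[[[0,0,-0.9],[0,0,0]],[[0,0,-0.9],[0,0,0]],[[0,0,-0.6],[0,0,0]],[[0,0,0],[0,0,0]],[[0,0,0],[0,0,0]],[[0,0,0],[0,0,0]],[[0,0,0],[0,0,0]]]}'|sed -n 1,2p
python3 - <<'E'
from h import *
s=monitor.read_state(); c=grab('scene'); cv2.imwrite('pics/s8.png',cv2.resize(c['pixels'][170:290,250:390],None,fx=5,fy=5)); print(s['time'],s['ee_pos'],s['eef_rot'].round(4))
X=cloud(c); q=X.reshape(-1,3); a=np.radians(-6.3); ex=np.array([np.cos(a),np.sin(a)]); ey=np.array([-ex[1],ex[0]]); z0=s['ee_pos'][2]-.095
def rep(lab,q):
    d=q[:,:2]-[.655,-.018]; L=np.c_[d@ex,d@ey,q[:,2]]*1000; print(lab,len(L),np.percentile(L,[3,50,97],axis=0).round(1).tolist())
n=np.hypot(q[:,0]-.655,q[:,1]+.018)<.035; z=q[:,2]
rep('hook',q[n&(z>z0)&(z<z0+.012)]); rep('post',q[n&(z>z0+.015)&(z<z0+.065)]); rep('collar',q[n&(z>z0+.073)&(z<z0+.079)])
n=np.hypot(q[:,0]-.655,q[:,1]+.018)<.06; rep('rim',q[n&(z>.081)&(z<.09)])
E
```

```text
time: 32.13
ee_pos: [0.655, -0.0183, 0.2166]
32.1333 [ 0.65500065 -0.01831916  0.21660927] [ 9.985e-01 -5.550e-02  1.200e-03 -1.000e-04]
hook 61 [[-17.2, -6.2, 122.2], [-0.4, -3.2, 126.3], [17.9, 3.9, 133.0]]
post 76 [[-19.7, -6.8, 138.4], [-13.4, -3.6, 159.0], [-8.4, 2.6, 175.8]]
collar 72 [[-17.8, -22.4, 194.7], [10.2, -11.0, 195.8], [20.8, 14.1, 199.6]]
rim 318 [[-39.3, -20.5, 81.5], [3.7, -1.0, 85.3], [42.3, 23.4, 87.7]]
```

View pics/s8.png

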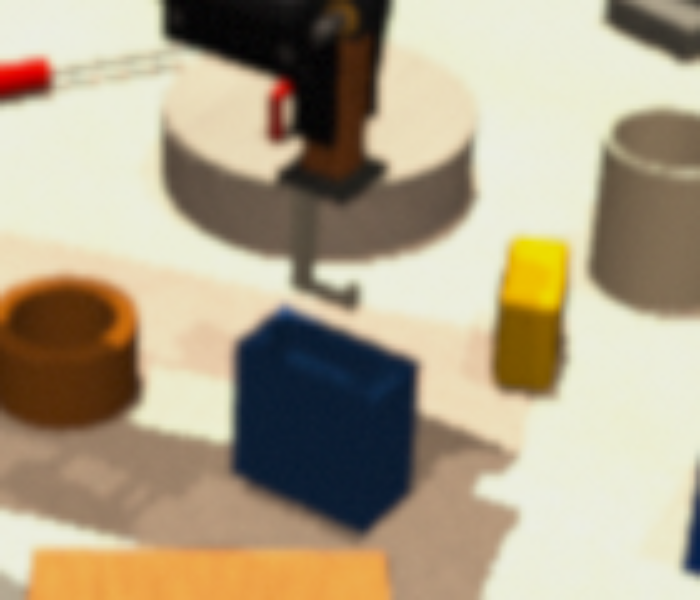

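The hook hangs over the holder opening (crop hook (325,290), opening (335,355)) and sits about 2 mm low in y, so I correct that while lowering.

```bash
python3 -m crank '{"steps":[[[0,0.07,-0.3],[0,0,0]],[[0,0,-0.5],[0,0,0]],[[0,0,-0.5],[0,0,0]],[[0,0,-0.5],[0,0,0]],[[0,0,-0.3],[0,0,0]],[[0,0,0],[0,0,0]]]}'|sed -n '2p;4p'
python3 -m crank '{"steps":[[[0,0,-0.4],[0,0,0]],[[0,0,-0.4],[0,0,0]],[[0,0,-0.4],[0,0,0]],[[0,0,-0.4],[0,0,0]],[[0,0,-0.3],[0,0,0]],[[0,0,-0.1],[0,0,0]],[[0,0,0],[0,0,0]],[[0,0,0],[0,0,0]]]}'|sed -n '1,4p'
```

```text
ee_pos: [0.653, -0.0173, 0.1592]
ft_force: [0.4, -0.1, -2.3]
time: 33.35
ee_pos: [0.6543, -0.0171, 0.1125]
eef_rot: [0.998, -0.056, -0.0, 0.0]
ft_force: [-2.8, -0.8, 3.8]
```

```bash
python3 -m crank '{"steps":[[[0,0,0],[0,0,0]],[[0,0,0],[0,0,0]]]}'|sed -n '2p;4p'; python3 - <<'E'
from h import *
c=grab('scene'); cw=grab('wrist'); s=monitor.read_state(); print(s['ee_pos'],s['ft_force'],s['torque'])
X=cloud(c); q=X.reshape(-1,3); a=np.radians(-6.3); ex=np.array([np.cos(a),np.sin(a)]); ey=np.array([-ex[1],ex[0]]); z=q[:,2]
def rep(lab,q):
    d=q[:,:2]-[.655,-.018]; L=np.c_[d@ex,d@ey,q[:,2]]*1000; print(lab,len(L),np.percentile(L,[3,50,97],axis=0).round(1).tolist())
H,S,V=cv2.split(cv2.cvtColor(c['pixels'],cv2.COLOR_BGR2HSV)); bl=((H>95)&(H<125)&(S>120)).ravel()
n=np.hypot(q[:,0]-.655,q[:,1]+.018)<.06
rep('rim',q[n&bl&(z>.081)&(z<.09)]); rep('collar',q[n&~bl&(z>.085)&(z<.1)&(np.hypot(q[:,0]-.655,q[:,1]+.018)<.032)])
cv2.imwrite('pics/s9.png',cv2.resize(c['pixels'][190:290,270:370],None,fx=6,fy=6))
E
```

```text
ee_pos: [0.6543, -0.0171, 0.1125]
ft_force: [-4.1, 0.1, 4.7]
[ 0.65426852 -0.01709833  0.1124724 ] [-3.98389562 -0.64513028  4.75347133] [-0.01627022  1.15522751  0.0127341 ]
rim 145 [[-33.6, -21.9, 81.5], [26.8, -10.8, 85.5], [42.4, 13.4, 88.1]]
collar 136 [[-18.9, -20.3, 86.2], [9.7, -10.0, 91.1], [19.8, 17.4, 98.9]]
```

View pics/s9.png

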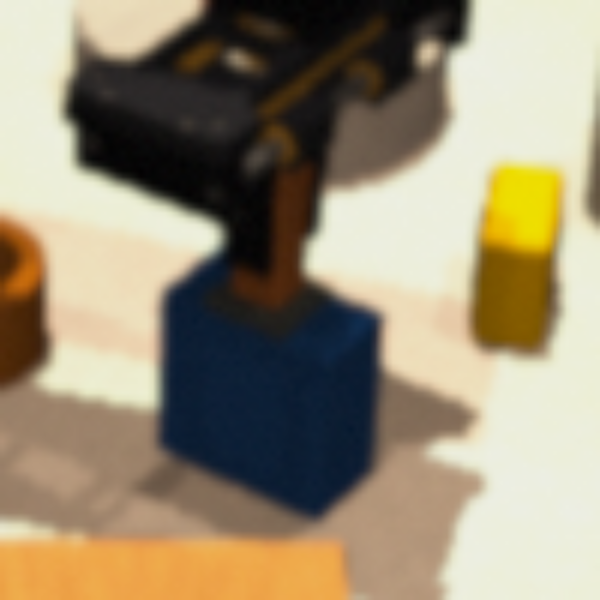

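The collar sits on the rim at the right height (crop (262,305)). Now I release and retreat.

```bash
python3 -m crank '{"steps":[[[0,0,0.05],[0,0,0]],[[0,0,0],[0,0,0]]]}'|sed -n '2p;4p'
python3 -m crank '{"steps":[[[0,0,0],[0,0,0]],[[0,0,0],[0,0,0]],[[0,0,0],[0,0,0]],[[0,0,0],[0,0,0]],[[0,0,0],[0,0,0]],[[0,0,0],[0,0,0]]]}' 60 
python3 -m crank '{"steps":[[[0,0,0.3],[0,0,0]],[[0,0,0.6],[0,0,0]],[[0,0,0.8],[0,0,0]],[[0,0,0.9],[0,0,0]],[[0,0,0.9],[0,0,0]],[[0,0,0.9],[0,0,0]],[[0,0,0.6],[0,0,0]],[[0,0,0.3],[0,0,0]],[[0,0,0],[0,0,0]],[[0,0,0],[0,0,0]]]}'
python3 - <<'E'
from h import *
c=grab('wrist'); X=wcloud(c); H,S,V=[v.astype(int) for v in cv2.split(cv2.cvtColor(c['pixels'],cv2.COLOR_BGR2HSV))]
n=np.hypot(X[...,0]-.655,X[...,1]+.016)<.06
for nm,m,lo,hi in [('rim',(H>95)&(H<125)&(S>110),.08,.092),('handle top',(H>3)&(H<20)&(S>90),.155,.172),('collar',S<110,.086,.098)]:
    q=X[n&m&(X[...,2]>lo)&(X[...,2]<hi)]; print(nm,len(q),np.median(q[:,2]).round(4),cv2.minAreaRect((q[:,:2]*1000).astype(np.float32)))
c=grab('scene'); X=cloud(c); q=X.reshape(-1,3); q=q[(np.hypot(q[:,0]-.512,q[:,1]-.255)<.085)&(abs(q[:,2]-.055)<.008)]
A=np.c_[q[:,:2]-[.512,.255],np.ones(len(q))]; print('lid plane',len(q),np.linalg.lstsq(A,q[:,2],rcond=None)[0])
cv2.imwrite('pics/s10.png',c['pixels'])
E
```

```text
ee_pos: [0.6547, -0.0171, 0.1134]
ft_force: [0.1, 0.7, -1.4]
time: 34.28
ee_pos: [0.6544, -0.0171, 0.1136]
eef_rot: [0.998, -0.056, 0.0, 0.0]
ft_force: [0.7, -0.2, 0.4]
width: 0.0551
grip_force: 0.0
time: 35.12
ee_pos: [0.6543, -0.0171, 0.2457]
eef_rot: [0.998, -0.056, -0.0, 0.0]
ft_force: [0.3, -0.6, -0.6]
width: 0.0598
grip_force: 0.0
rim 1023 0.0846 ((655.5305786132812, -16.19534683227539), (42.49888229370117, 83.41492462158203), 83.60123443603516)
handle top 828 0.1624 ((655.3955688476562, -17.71211814880371), (23.34945297241211, 22.259294509887695), 83.8760757446289)
collar 753 0.0905 ((653.1560668945312, -15.751693725585938), (43.33909225463867, 78.53105926513672), 83.6790542602539)
lid plane 969 [0.0021172  0.00012114 0.05580104]
```

View pics/s10.png

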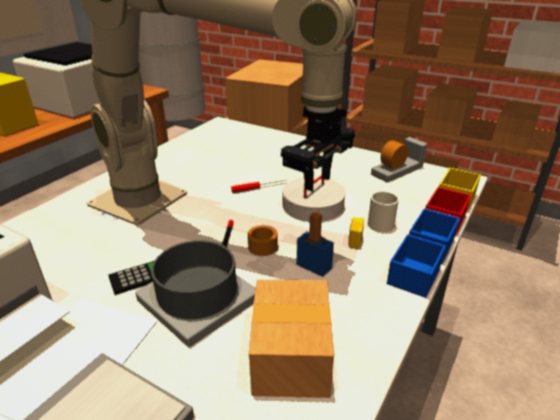

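The final view shows the pot open at (195,275), the lid seated level on the rest at (314,195), and the lifter upright in its holder at (315,245). The other items look undisturbed.

```bash
python3 -c "
from bench import ticket
print(ticket.close_job())"
```

```text
the job is handed in; nothing more can be done
None
```

The pot is open, the lid sits level and fully seated on its rest, the lifter hangs back in its holder, and the job was handed in at about 35 s.

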